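# Scrub out the steel beaker with the long brush

### The arm

A 7-joint arm with a two-finger parallel gripper is mounted at the origin on the work surface. World frame = base frame: x ahead of the robot, y to its left, z up, the work surface at z = 0. Lengths are in m, angles in rad, forces in N, time in s.
With the tool pointing down it reaches from about 0.425 to 0.825 m from the base axis. Payload 3.6 kg.
Tool frame: the origin (TCP) lies on the front face of the gripper's body, between the roots of the fingers; the fingertips stand 73 mm ahead of it and the grasp point (between the pads) lies 54 mm ahead of it (grip_depth is the distance from the TCP to the grasp point, in m); z points along the fingers, y is the line along which they close (so a half turn about z gives the same grasp; the last joint's range is limited). The gripper opens to 85 mm and grips with 20 to 120 N. Pads are 22 mm wide; open, the fingers measure 114 mm over their backs; the gripper's body (76 mm by 85 mm) begins 54 mm behind the grasp point. The pads swing forward as they close: fully open they stand 13 mm farther back than shut.
Start: joints at [-1.19, 0.615, -0.013, 1.423, 0.008, 1.103, -0.04], TCP at [0.257, 0.597, 0.304] pointing down, gripper open.
Joint ranges: [-3.12, 3.12], [-0.3, 2.06], [-1.34, 1.32], [0.26, 2.42], [-1.36, 4.5], [0.01, 1.98], [-2.84, 2.84]. Speed limits (rad/s): [2.79, 2.79, 3.14, 3.14, 3.14, 3.14, 3.14].

### API

Orientations are given as a unit quaternion [w, x, y, z].
In Python, from rig import * gives the robot as it stands.
- The arm moves only by the shell command python3 -m pendant 'ROWS' [OPENING] [FORCE]. ROWS is JSON, a list of rows, each a list of 4 numbers: the shift along the tool's x, y, z in mm, then the turn about the tool's z in degrees. In form: [[dx, dy, dz, yaw], ...]. A call has exactly 10 rows; each row shifts and turns the commanded pose from where the row before left it, along the tool's axes as they then stand; what a row does not reach is not made up. A row lasts 1/10 s, in which the tool goes at most 50 mm and 8.59 degrees, less where a joint would pass 70% of its speed; a pose out of reach is approached as far as the arm can. A call is refused whole if a number of a shift passes 50 or a number of a turn 8.59, either way. A call with a gripper value outside its range is refused whole. OPENING is the opening in per cent of the stroke, from 0 (shut) to 100 (fully open), set as the call begins (- or left out, the last holds). The fingers move at their own pace and stop on an object; FORCE is the grip in N (left out, the last holds). Time passes only in rows, so rows that do not move let the fingers close, or fill a call up. It gives the time, the measured TCP pose, the force, the opening and the grip force at its end, in the units of the state.
- get_obs(): the state, without advancing time (a new reading comes with each control period).
- capture(name): name is "scene" or "top"; returns the picture (420x560x3 uint8, red, green, blue); there is no depth.
- get_calibration(name): a dict with "fx", "fy", "cx", "cy" (pixels), "world_from_camera" (4x4, takes a point from camera to world coordinates). Camera axes: x right, y down, z forward; pixel columns grow to the right and rows downward; lengths in m; the calibration is good to about 2 mm. A picture is of the moment at which its call begins. get_calibration takes no time and is no camera call.
- sign_off(): hands the job in; it is judged then, once.
Trained networks look in the newest picture that a camera, given by its name, has taken for a name from the list of things; names that differ only in an ending like _2 or _b are one class to them, and where a whole thing is asked for, a point or a joint stands for the part that bears it (a point fixed in the world has none). Each returns a list of dicts, best first, with "conf" (0 to 1); they miss things now and then, are a little off and sometimes report something else, mostly with a low value. They report only what shows in the picture. A call takes as long as a camera call.
- recognise(camera, query): "rect" ([left, top, right, bottom] in pixels, round what is visible of it).
- trace(camera, query): "pixels" (420x560 bool, what is visible of it) and "rect" ([left, top, right, bottom] in pixels, round what is visible of it).
The state is a dict: "time_s": time; "joint_positions": joint angles; "qvel": joint speeds; "joint_efforts": joint torques, N m; "ee_pos": TCP position; "tcp_rot": TCP orientation; "contact_force": force on the tool from outside, world axes, zero at the start; "moment": the same for the moment, N m; "gripper_width": finger opening in m; "grip_force": force on a finger pad.
Only numpy, scipy, OpenCV 4.12 (cv2) and the standard library are available. Lean on these libraries where they do the work, as an engineer would, in place of code of your own. Each camera call takes 0.05 s, during which the arm holds its last target. There are 200 camera calls.

### The job

Take the long-handled bottle brush out of its wooden block and scrub the inside of the tall steel beaker with it: go down to the bottom and draw it up again by at least half the beaker's depth, twice over, then lower it to the bottom once more and let go, leaving the brush standing in the beaker. Keep the beaker upright where it stands, and leave the short brush and the low steel pan where they are.

Things in the scene. Friction and masses are not known exactly. Their poses are not given: they have to be found in the camera images.
- brush: Long bottle brush, 60-130 g, 200 mm: rigid dark bristle head, 40 mm wide, flat foot, 0-65 mm; steel stem, 9 mm wide, to 85 mm; round wooden handle, 18 mm wide, to 200 mm. Origin: centre of its lower end; z up the handle. Starts upright, bristles down, loose in a hole 50 mm wide and 35 mm deep (floor 10 mm above the table) in a fixed wooden block 90 x 90 x 45 mm: lift it straight out.
- beaker: Tall plain steel beaker to scrub: round, open, loose on the table, about 350 g. Outer diameter 84 mm, height 105 mm, wall 4 mm (inner diameter 76 mm), bottom 5 mm thick. Origin: centre of its underside; z up.
- short_brush: Short brush, not to be used: like the long one but only 100 mm long, head 40 mm wide. Stands bristles down in a second block like the first, its top 110 mm above the table. Origin: centre of its lower end; z up.
- pan: Low steel pan, not to be used: round, open, outer diameter 110 mm, 40 mm high, loose. Origin: centre of its underside; z up. Among these four things nothing but the long brush is higher than 110 mm; taller bottles and tool pots stand only along the table's far edge (x above 0.75 m) and sides (over 0.5 m out).

How it is judged:
On the way, in this order (a step that is already met when the one before it is completed fails the run):
1. the held brush goes down inside the beaker to its bottom, first time (brush tip less than 22 mm above the beaker's underside, within 35 mm of its axis) (z of brush in the frame of beaker below 0.022 m and horizontal distance between brush and beaker below 0.035 m and contact force between brush and the fingers above 0.3 N), for 0.05 s.
2. the held brush is drawn up by about half the beaker's depth, first time (tip more than 45 mm above the beaker's underside, still over the beaker) (z of brush in the frame of beaker above 0.045 m and horizontal distance between brush and beaker below 0.035 m and contact force between brush and the fingers above 0.3 N), for 0.05 s.
3. the held brush goes down inside the beaker to its bottom, second time (brush tip less than 22 mm above the beaker's underside, within 35 mm of its axis) (all of step 1), for 0.05 s.
4. the held brush is drawn up by about half the beaker's depth, second time (tip more than 45 mm above the beaker's underside, still over the beaker) (all of step 2), for 0.05 s.
5. the held brush goes down inside the beaker to its bottom, last time (brush tip less than 22 mm above the beaker's underside, within 35 mm of its axis) (all of step 3), for 0.05 s.
At the end, for the whole second after the job is handed in: The long brush is at rest in the beaker, bristles down on its bottom (tip under 30 mm above the underside, within 40 mm of the axis, leaning at most 34 degrees); the beaker is upright (6 degrees), within 40 mm of its start; short brush and pan within 30 mm of theirs (z of brush in the frame of beaker below 0.03 m and horizontal distance between brush and beaker below 0.04 m and angle between brush's own z axis and vertical below 0.6 rad and linear speed of each of brush, beaker below 0.03 m/s and angle between beaker's own z axis and vertical below 0.1 rad and distance of beaker from where it was at the start of the episode below 0.04 m and distance of each of short_brush, pan from where it was at the start of the episode below 0.03 m); the robot touches nothing.
It fails at once if the beaker is tipped by more than 17 degrees (angle between beaker's own z axis and vertical above 0.3 rad).
It fails at once if the beaker is pushed more than 60 mm away (distance of beaker from where it was at the start of the episode above 0.06 m).
It fails at once if the short brush or the pan is moved more than 40 mm (distance of any of short_brush, pan from where it was at the start of the episode above 0.04 m).
It also fails if it takes over 48 s, if anything falls off the work surface, if the arm or the gripper's body presses on something with over 40 N, if the wrist force passes 120 N, or if a joint passes its speed limit or range.

## Working session

There is one attempt and no reset: what is moved stays moved. The work goes in short steps, Python scripts to look and compute and a shell command to move; the robot and the scene stay as the last step left them, time stands still between calls to the robot, and variables do not carry over. Pictures are saved under pics/ and viewed, at most 10 in all, crops included, and the job is handed in when it is done.

```bash
mkdir -p pics; python3 - <<'E'
from rig import *
import cv2,numpy as np
o=get_obs();print(o['time_s'],o['ee_pos'],o['tcp_rot'],o['gripper_width'],o['contact_force'])
ims=[]
for c in("scene","top"):
    im=capture(c);cv2.imwrite(f"pics/{c}0.png",im[:,:,::-1])
    k=get_calibration(c);print(c,k['fx'],k['cx'],k['cy'],np.round(k['world_from_camera'],3).tolist())
    for q in("brush","beaker","short_brush","pan"):
        print(q,[(np.round(d['rect']).tolist(),round(d['conf'],2)) for d in recognise(c,q)])
E
```

```text
0.0 [0.25693045 0.5964258  0.30270497] [-2.55483463e-04  2.01984523e-01  9.79387823e-01 -1.29615612e-03] 0.08541536677896056 [ 0.52696895  0.07860043 -0.19262505]
scene 449.3883902669888 279.1373007375683 209.71130854466796 [[-0.857, 0.29, -0.425, 0.998], [0.515, 0.489, -0.704, 0.76], [0.004, -0.823, -0.568, 0.631], [0.0, 0.0, 0.0, 1.0]]
brush [([258.0, 123.0, 275.0, 190.0], 0.86)]
beaker [([340.0, 222.0, 384.0, 291.0], 0.8)]
short_brush [([268.0, 200.0, 284.0, 232.0], 0.61)]
pan [([184.0, 145.0, 224.0, 176.0], 0.6)]
top 533.4586999981955 281.74645141307303 210.6771600505536 [[0.007, -0.982, 0.189, 0.318], [-1.0, -0.003, 0.022, -0.012], [-0.021, -0.189, -0.982, 1.267], [0.0, 0.0, 0.0, 1.0]]
brush [([317.0, 206.0, 333.0, 230.0], 0.82)]
beaker [([149.0, 206.0, 197.0, 249.0], 0.63)]
short_brush [([247.0, 187.0, 266.0, 205.0], 0.66)]
pan [([396.0, 168.0, 447.0, 215.0], 0.83)]
```

View pics/scene0.png

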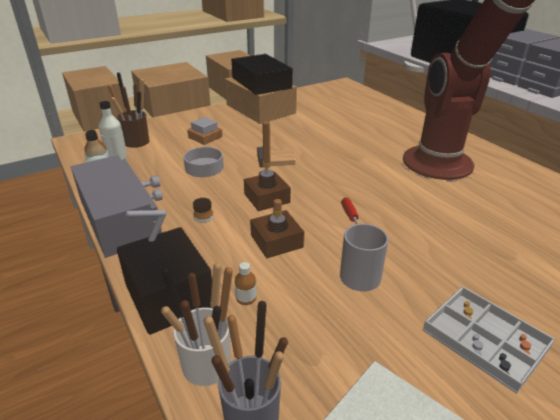

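View pics/top0.png

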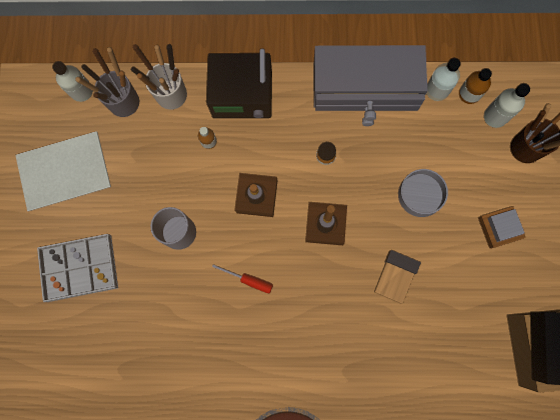

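The top view shows the brush in its block at about (327,218), the beaker at (174,229), the short brush at (256,194) and the pan at (422,193). I'll fit cylinder silhouettes to the masks from both cameras.

```bash
cat > fit.py <<'E'
from rig import *
import cv2,numpy as np
from scipy.optimize import minimize
def proj(c,P):
    k=get_calibration(c);T=np.linalg.inv(k['world_from_camera'])
    p=P@T[:3,:3].T+T[:3,3]
    return np.c_[k['fx']*p[:,0]/p[:,2]+k['cx'],k['fy']*p[:,1]/p[:,2]+k['cy']]
def cyl(x,y,r,z0,z1,tx=0,ty=0,zr=0):
    a=np.linspace(0,2*np.pi,40,endpoint=False)
    return np.vstack([np.c_[x+tx*(z-zr)+r*np.cos(a),y+ty*(z-zr)+r*np.sin(a),np.full(40,z)] for z in(z0,z1)])
S=8
def hull(c,P):
    m=np.zeros((420*2,560*2),np.uint8)
    h=cv2.convexHull(proj(c,P).astype(np.float32))
    cv2.fillConvexPoly(m,np.round((h+.5)*2*256-.5*256).astype(np.int32),255,cv2.LINE_AA,8)
    return cv2.resize(m,(560,420),interpolation=cv2.INTER_AREA)/255.
def masks(q,cams=("scene","top"),new=True):
    out={}
    for c in cams:
        if new: capture(c)
        d=trace(c,q)
        if d: out[c]=d[0]['pixels'].astype(float);print(q,c,round(d[0]['conf'],2),np.round(d[0]['rect']))
    return out
def fit(M,f,x0,step):
    def cost(v): return sum(1-np.minimum(m,h).sum()/np.maximum(m,h).sum() for c,m in M.items() for h in[hull(c,f(v))])
    x0=np.array(x0,float);n=len(x0)
    r=minimize(cost,x0,method='Nelder-Mead',options=dict(initial_simplex=np.vstack([x0,x0+np.diag(step)]),xatol=1e-4,fatol=1e-4))
    return np.round(r.x,4),round(r.fun,3)
def ray(c,u,v,z):
    k=get_calibration(c);W=k['world_from_camera'];d=W[:3,:3]@[(u-k['cx'])/k['fx'],(v-k['cy'])/k['fy'],1]
    return W[:3,3]+d*(z-W[2,3])/d[2]
E
python3 - <<'E'
from fit import *
for q,r,z0,z1,uv in(("beaker",.042,0,.105,(174,229)),("pan",.055,0,.04,(422,193)),("short_brush",.009,.085,.11,(254,187)),("brush",.009,.095,.21,(330,211))):
    p=ray("top",*uv,z1);M=masks(q);print(q,'ray',p[:2])
    for c,m in M.items(): cv2.imwrite(f"pics/m_{q}_{c}.png",m*255)
    print(fit(M,lambda v:cyl(v[0],v[1],r,z0,z1),p[:2],[.01,.01]))
    for c in M: print('  ',c,fit({c:M[c]},lambda v:cyl(v[0],v[1],r,z0,z1),p[:2],[.01,.01]))
    if q=="brush":print(fit(M,lambda v:cyl(v[0],v[1],r,z0,z1,v[2],v[3],.15),[*p[:2],0,0],[.01,.01,.05,.05]))
E
sed -n 1p /dev/null
```

```text
beaker scene 0.82 [340. 222. 385. 292.]
beaker top 0.85 [149. 208. 197. 250.]
beaker ray [0.49986137 0.25172017]
(array([0.5082, 0.2658]), np.float64(0.128))
   scene (array([0.5054, 0.2665]), np.float64(0.038))
   top (array([0.5097, 0.2644]), np.float64(0.031))
pan scene 0.95 [185. 148. 225. 177.]
pan top 0.91 [395. 170. 449. 214.]
pan ray [ 0.59759649 -0.31357451]
(array([ 0.6012, -0.3166]), np.float64(0.125))
   scene (array([ 0.6007, -0.3141]), np.float64(0.043))
   top (array([ 0.6025, -0.318 ]), np.float64(0.06))
short_brush scene 0.8 [267. 197. 283. 231.]
short_brush top 0.64 [248. 188. 264. 206.]
short_brush ray [0.59450292 0.07567737]
(array([0.5927, 0.0821]), np.float64(1.504))
   scene (array([0.6245, 0.1364]), np.float64(0.664))
   top (array([0.5902, 0.0819]), np.float64(0.735))
brush scene 0.91 [257. 122. 276. 192.]
brush top 0.55 [314. 206. 336. 231.]
brush ray [ 0.52130521 -0.08600797]
(array([ 0.5233, -0.0849]), np.float64(1.078))
   scene (array([ 0.5269, -0.0784]), np.float64(0.492))
   top (array([ 0.523 , -0.0852]), np.float64(0.574))
(array([ 0.52  , -0.0891,  0.0797,  0.0744]), np.float64(1.056))[ WARN:0@1.018] global loadsave.cpp:1063 imwrite_ Unsupported depth image for selected encoder is fallbacked to CV_8U.
```

```bash
cat >> fit.py <<'E'
def bfit(M,x0,zt,free=True,zlow=.045,n=4):
    # brush: v=(x,y at tip+.15, tiltx, tilty); zt = tip height
    parts=[(.02,max(zlow-zt,0),.065),(.0045,.065,.085),(.009,.085,.2)]
    def h(c,v): return np.maximum.reduce([hull(c,cyl(v[0],v[1],r,zt+a,zt+b,v[2],v[3],zt+.15)) for r,a,b in parts if b>a])
    def cost(w):
        v=np.r_[w,0,0][:4]
        return sum(1-np.minimum(m,g).sum()/np.maximum(m,g).sum() for c,m in M.items() for g in[h(c,v)])
    x0=np.array(x0,float);st=np.array([.01,.01,.05,.05])[:len(x0)]
    r=minimize(cost,x0,method='Nelder-Mead',options=dict(initial_simplex=np.vstack([x0,x0+np.diag(st)]),xatol=1e-4,fatol=1e-4))
    return np.round(r.x,4),round(r.fun,3)
E
python3 - <<'E'
from fit import *
M=masks("brush")
print(bfit(M,[.523,-.085],.01),bfit(M,[.523,-.085,0,0],.01))
for c in M: print(c,bfit({c:M[c]},[.523,-.085],.01))
im=cv2.imread("pics/top0.png")[170:260,280:380];im2=cv2.imread("pics/scene0.png")[100:220,210:330]
cv2.imwrite("pics/c.png",np.hstack([cv2.resize(im,(400,360)),cv2.resize(im2,(360,360))]))
E
```

```text
brush scene 0.77 [259. 123. 278. 190.]
brush top 0.59 [315. 206. 335. 228.]
(array([ 0.5233, -0.0853]), np.float64(0.22)) (array([ 5.233e-01, -8.510e-02,  4.000e-04,  3.800e-03]), np.float64(0.219))
scene (array([ 0.527, -0.079]), np.float64(0.08))
top (array([ 0.5229, -0.0855]), np.float64(0.087))
```

View pics/c.png

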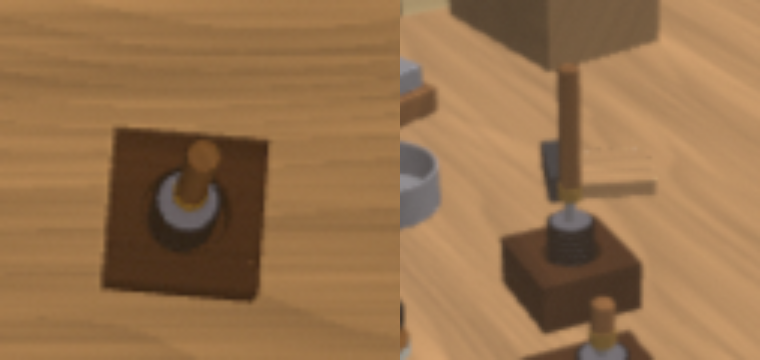

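The brush stands upright at about (0.524, -0.083). I'll turn the tool square to the world, rise and travel to it.

```bash
python3 -m pendant '[[0,0,-10,-7.8],[0,0,-10,-7.8],[0,0,-10,-7.9],[-16,-40,0,0],[-16,-40,0,0],[-16,-40,0,0],[-16,-40,0,0],[-16,-40,0,0],[-16,-40,0,0],[-16,-40,0,0]]' 100
python3 -m pendant '[[-16,-40,0,0],[-16,-40,0,0],[-16,-40,0,0],[-16,-40,0,0],[-16,-40,0,0],[-16,-40,0,0],[-16,-40,0,0],[-16,-40,0,0],[-16,-40,0,0],[-5,-30,0,0]]'
python3 -c "
from rig import *
o=get_obs();print(o['ee_pos'],o['tcp_rot'],o['joint_positions'],o['contact_force'])"
```

```text
time_s: 2.5
ee_pos: [0.3707, 0.3157, 0.3342]
tcp_rot: [0.0, -0.002, 1.0, 0.0]
contact_force: [1.1, -0.2, -0.8]
gripper_width: 0.0848
grip_force: 0.0
time_s: 3.5
ee_pos: [0.5216, -0.0754, 0.3341]
tcp_rot: [0.001, -0.0, 1.0, -0.001]
contact_force: [-0.4, -0.5, -0.7]
gripper_width: 0.0856
grip_force: 0.0
[ 0.52157887 -0.07543271  0.33411952] [ 8.36659912e-04 -2.84615241e-04  9.99999338e-01 -7.36336347e-04] [ 0.06256155  0.39183224  0.05592959  1.73689893 -0.02368386  1.01170857
  1.69815169] [-0.42987489 -0.46156799 -0.70934523]
```

```bash
python3 -m pendant '[[-2,-8,0,0],[0,0,-0,0],[0,0,15,0],[0,0,20,0],[0,0,20,0],[0,0,20,0],[0,0,15,0],[0,0,10,0],[0,0,5,0],[0,0,0,0]]'
python3 - <<'E'
from fit import *
im=capture("scene");print(get_obs()['ee_pos'])
cv2.imwrite("pics/g.png",cv2.resize(im[40:220,180:360,::-1],(540,540)))
E
```

```text
time_s: 4.5
ee_pos: [0.5224, -0.0791, 0.2287]
tcp_rot: [-0.0, -0.002, 1.0, 0.0]
contact_force: [-0.3, -0.7, -0.1]
gripper_width: 0.0859
grip_force: 0.0
[ 0.52271337 -0.07946557  0.22924584]
```

View pics/g.png

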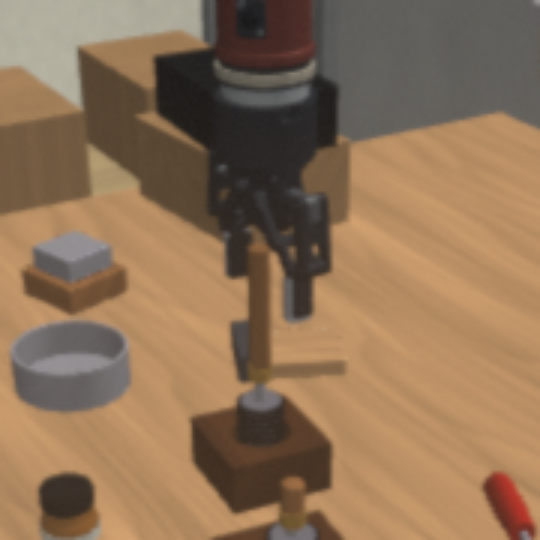

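The handle is between the open fingers, slightly towards the −y finger. I'll shift 5 mm, lower 4 mm and close.

```bash
python3 -m pendant '[[0,-5,4,0],[0,0,0,0],[0,0,0,0],[0,0,0,0],[0,0,0,0],[0,0,0,0],[0,0,0,0],[0,0,0,0],[0,0,0,0],[0,0,0,0]]' - 50
python3 -m pendant '[[0,0,0,0],[0,0,0,0],[0,0,0,0],[0,0,0,0],[0,0,0,0],[0,0,0,0],[0,0,0,0],[0,0,0,0],[0,0,0,0],[0,0,0,0]]' 0 50
```

```text
time_s: 5.55
ee_pos: [0.5225, -0.0851, 0.2249]
tcp_rot: [-0.0, -0.002, 1.0, -0.0]
contact_force: [-0.2, 0.4, 0.1]
gripper_width: 0.085
grip_force: 0.0
time_s: 6.55
ee_pos: [0.5225, -0.0853, 0.225]
tcp_rot: [0.0, -0.002, 1.0, -0.0]
contact_force: [-0.1, -0.1, 1.8]
gripper_width: 0.0168
grip_force: 48.8
```

```bash
python3 -m pendant '[[0,0,-5,0],[0,0,-10,0],[0,0,-15,0],[0,0,-20,0],[0,0,-20,0],[0,0,-20,0],[0,0,-20,0],[0,0,-15,0],[0,0,-10,0],[0,0,0,0]]'
python3 - <<'E'
from fit import *
M=masks("brush")
o=get_obs();print(o['ee_pos'],o['gripper_width'])
im=cv2.resize(capture("scene")[20:220,180:380,::-1],(540,540));cv2.imwrite("pics/l.png",im)
E
```

```text
time_s: 7.55
ee_pos: [0.5229, -0.0851, 0.3616]
tcp_rot: [0.002, -0.002, 1.0, -0.0]
contact_force: [-0.1, -0.3, -1.5]
gripper_width: 0.0167
grip_force: 48.8
brush scene 0.71 [259.  68. 276. 152.]
[ 0.52195513 -0.08500618  0.35891755] 0.016704298828895743
```

View pics/l.png

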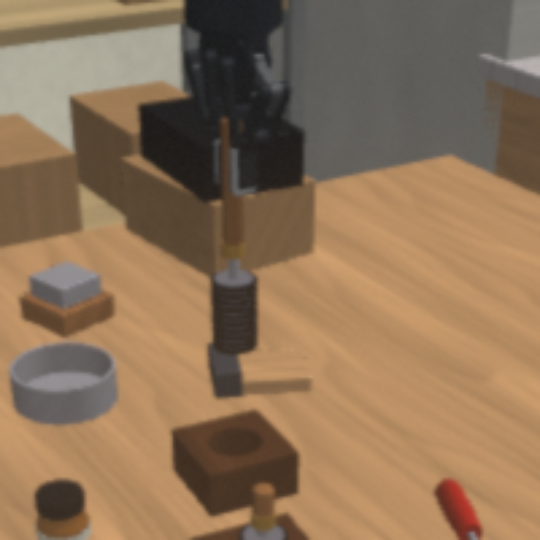

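The brush is lifted clear with a slight lean. Next I'll carry it over the beaker.

```bash
python3 -m pendant '[[1,10,0,0],[1,20,0,0],[2,40,0,0],[2,45,0,0],[2,45,0,0],[2,45,0,0],[2,45,0,0],[1,40,0,0],[1,20,0,0],[0,10,0,0]]'
python3 -m pendant '[[0,10,0,0],[0,10,0,0],[0,10,0,0],[0,1,0,0],[0,0,0,0],[0,0,0,0],[0,0,0,0],[0,0,0,0],[0,0,0,0],[0,0,0,0]]'
python3 - <<'E'
from fit import *
o=get_obs();print(o['ee_pos'])
ims=[capture(c) for c in("scene","top")]
cv2.imwrite("pics/o.png",np.hstack([cv2.resize(i,(400,400))[:,:,::-1] for i in(ims[0][100:320,260:480],ims[1][130:310,90:270])]))
E
```

```text
time_s: 8.8
ee_pos: [0.5059, 0.2386, 0.3593]
tcp_rot: [-0.001, -0.005, 1.0, 0.001]
contact_force: [0.7, -0.4, -1.2]
gripper_width: 0.0171
grip_force: 48.9
time_s: 9.8
ee_pos: [0.5073, 0.2657, 0.3599]
tcp_rot: [0.0, -0.002, 1.0, -0.0]
contact_force: [0.2, 0.3, -1.1]
gripper_width: 0.0168
grip_force: 48.9
[0.50731117 0.26566212 0.3599312 ]
```

View pics/o.png

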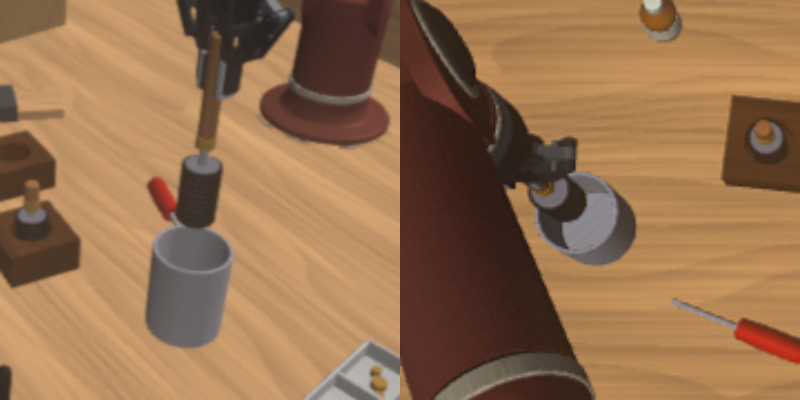

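```bash
python3 - <<'E'
from fit import *
M=masks("brush")
o=get_obs()['ee_pos'];zt=o[2]-.054-.16
print(zt)
for Mi in([M]+[{c:M[c]} for c in M]):
  for dz in(-.005,0,.005):
    b=bfit(Mi,[o[0],o[1],0.05,0],zt+dz,zlow=0)
    v=b[0];print(list(Mi),dz,b,'tip',np.round(v[:2]-.15*v[2:],4))
B=masks("beaker");print(fit({"scene":B["scene"]},lambda v:cyl(v[0],v[1],.042,0,.105),[.508,.266],[.01,.01]) if "scene" in B else 0)
E
```

```text
brush scene 0.69 [355. 119. 384. 227.]
brush top 0.58 [145. 212. 173. 226.]
0.14589376951446156
['scene', 'top'] -0.005 (array([ 0.4887,  0.2442, -0.1597, -0.1449]), np.float64(0.436)) tip [0.5127 0.2659]
['scene', 'top'] 0 (array([ 0.4889,  0.2426, -0.1564, -0.1499]), np.float64(0.458)) tip [0.5124 0.2651]Traceback (most recent call last):
  File "<stdin>", line 7, in <module>
  File "fit.py", line 40, in bfit
    r=minimize(cost,x0,method='Nelder-Mead',options=dict(initial_simplex=np.vstack([x0,x0+np.diag(st)]),xatol=1e-4,fatol=1e-4))
    res = _minimize_neldermead(fun, x0, args, callback, bounds=bounds,
                               **options)
    fxr = func(xr)
    fx = function(np.copy(x), *(wrapper_args + args))
  File "fit.py", line 38, in cost
    return sum(1-np.minimum(m,g).sum()/np.maximum(m,g).sum() for c,m in M.items() for g in[h(c,v)])
  File "fit.py", line 38, in <genexpr>
    return sum(1-np.minimum(m,g).sum()/np.maximum(m,g).sum() for c,m in M.items() for g in[h(c,v)])
                                                                                           ~^^^^^
  File "fit.py", line 35, in h
    def h(c,v): return np.maximum.reduce([hull(c,cyl(v[0],v[1],r,zt+a,zt+b,v[2],v[3],zt+.15)) for r,a,b in parts if b>a])
                                          ~~~~^^^^^^^^^^^^^^^^^^^^^^^^^^^^^^^^^^^^^^^^^^^^^^^
  File "fit.py", line 14, in hull
    h=cv2.convexHull(proj(c,P).astype(np.float32))
                     ~~~~^^^^^
  File "fit.py", line 5, in proj
    k=get_calibration(c);T=np.linalg.inv(k['world_from_camera'])
ValueError: time passes only in moves, steps and waits
```

```bash
python3 - <<'E'
from fit import *
zt=.146
print('headtop from top cam',ray("top",157,214.6,zt+.065))
def c(v):
    p=proj("scene",cyl(v[0],v[1],.02,zt,zt+.001));return (p[:,0].mean()-368.6)**2+(p[:,1].max()-225.5)**2
print('tip scene',minimize(c,[.508,.266],method='Nelder-Mead').x)
def c2(v):
    p=proj("scene",cyl(v[0],v[1],.02,zt+.065,zt+.066));return (p[:,0].mean()-370)**2+(p[:,1].min()-185)**2
print('headtop scene',minimize(c2,[.508,.266],method='Nelder-Mead').x)
print(proj("scene",np.array([[.507,.266,.146],[.507,.266,.211],[.507,.266,.34]])))
E
```

```text
headtop from top cam [0.51262556 0.26350794 0.211     ]
tip scene [0.50828017 0.2694243 ]
headtop scene [0.51764182 0.27262346]
[[367.87065167 217.91143591]
 [372.13128186 188.09208909]
 [381.87752598 119.87996539]]
```

The tip is centred to within about 5 mm, and the clearance is 18 mm. I'll descend in two stages.

```bash
python3 -m pendant '[[0,0,5,0],[0,0,10,0],[0,0,10,0],[0,0,10,0],[0,0,10,0],[0,0,10,0],[0,0,10,0],[0,0,5,0],[0,0,0,0],[0,0,0,0]]'
python3 - <<'E'
from fit import *
ims=[capture(c) for c in("scene","top")]
cv2.imwrite("pics/p.png",np.hstack([cv2.resize(i,(400,400))[:,:,::-1] for i in(ims[0][140:320,280:460],ims[1][160:280,110:230])]))
E
```

```text
time_s: 11.1
ee_pos: [0.5075, 0.2659, 0.2901]
tcp_rot: [0.0, -0.002, 1.0, 0.0]
contact_force: [0.3, -0.4, -1.6]
gripper_width: 0.0166
grip_force: 48.9
```

View pics/p.png

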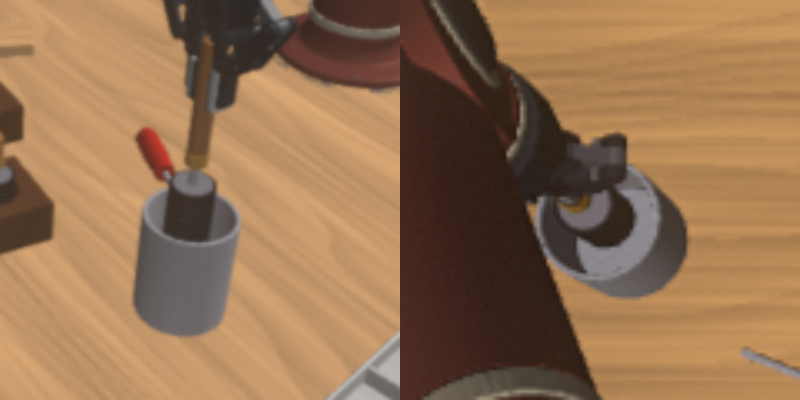

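The head is inside the rim and clear of the wall. I'll continue to the bottom.

```bash
python3 -m pendant '[[0,0,5,0],[0,0,10,0],[0,0,10,0],[0,0,10,0],[0,0,10,0],[0,0,8,0],[0,0,5,0],[0,0,4,0],[0,0,0,0],[0,0,0,0]]'
```

```text
time_s: 12.2
ee_pos: [0.5075, 0.2659, 0.2281]
tcp_rot: [0.0, -0.002, 1.0, 0.0]
contact_force: [0.1, -0.4, -1.2]
gripper_width: 0.0169
grip_force: 48.9
```

```bash
python3 -m pendant '[[0,0,2,0],[0,0,2,0],[0,0,0,0],[0,0,0,0],[0,0,0,0],[0,0,0,0],[0,0,0,0],[0,0,0,0],[0,0,0,0],[0,0,0,0]]'
python3 -m pendant '[[0,0,-5,0],[0,0,-10,0],[0,0,-10,0],[0,0,-10,0],[0,0,-10,0],[0,0,-10,0],[0,0,-5,0],[0,0,0,0],[0,0,0,0],[0,0,0,0]]'
python3 -m pendant '[[0,0,5,0],[0,0,10,0],[0,0,10,0],[0,0,10,0],[0,0,10,0],[0,0,10,0],[0,0,5,0],[0,0,0,0],[0,0,0,0],[0,0,0,0]]'
python3 -m pendant '[[0,0,-5,0],[0,0,-10,0],[0,0,-10,0],[0,0,-10,0],[0,0,-10,0],[0,0,-10,0],[0,0,-5,0],[0,0,0,0],[0,0,0,0],[0,0,0,0]]'
python3 -m pendant '[[0,0,5,0],[0,0,10,0],[0,0,10,0],[0,0,10,0],[0,0,10,0],[0,0,10,0],[0,0,5,0],[0,0,0,0],[0,0,0,0],[0,0,0,0]]'
```

```text
time_s: 13.2
ee_pos: [0.5073, 0.2658, 0.2239]
tcp_rot: [-0.0, -0.002, 1.0, -0.0]
contact_force: [-1.0, -0.0, -1.1]
gripper_width: 0.0165
grip_force: 48.9
time_s: 14.2
ee_pos: [0.507, 0.2656, 0.2833]
tcp_rot: [-0.001, -0.002, 1.0, -0.0]
contact_force: [0.3, -0.7, -1.6]
gripper_width: 0.0167
grip_force: 48.9
time_s: 15.2
ee_pos: [0.5076, 0.266, 0.2244]
tcp_rot: [0.001, -0.002, 1.0, 0.0]
contact_force: [-0.3, -0.0, -1.3]
gripper_width: 0.0169
grip_force: 48.9
time_s: 16.2
ee_pos: [0.507, 0.2656, 0.2833]
tcp_rot: [-0.001, -0.002, 1.0, -0.0]
contact_force: [0.1, -0.2, -1.4]
gripper_width: 0.017
grip_force: 48.9
time_s: 17.2
ee_pos: [0.5076, 0.266, 0.2244]
tcp_rot: [0.001, -0.002, 1.0, 0.0]
contact_force: [-1.3, 0.8, -0.8]
gripper_width: 0.0168
grip_force: 48.9
```

The second stroke is done and the brush is down again. I'll lower it to contact before releasing.

```bash
python3 -m pendant '[[0,0,1,0],[0,0,1,0],[0,0,1,0],[0,0,0,0],[0,0,0,0],[0,0,0,0],[0,0,0,0],[0,0,0,0],[0,0,0,0],[0,0,0,0]]'
python3 - <<'E'
from fit import *
ims=[capture(c) for c in("scene","top")]
cv2.imwrite("pics/q.png",np.hstack([cv2.resize(i,(400,400))[:,:,::-1] for i in(ims[0][140:320,280:460],ims[1][160:280,110:230])]))
E
```

```text
time_s: 18.2
ee_pos: [0.5073, 0.2658, 0.2209]
tcp_rot: [-0.0, -0.002, 1.0, -0.0]
contact_force: [0.6, 0.3, -1.5]
gripper_width: 0.0165
grip_force: 48.9
```

View pics/q.png

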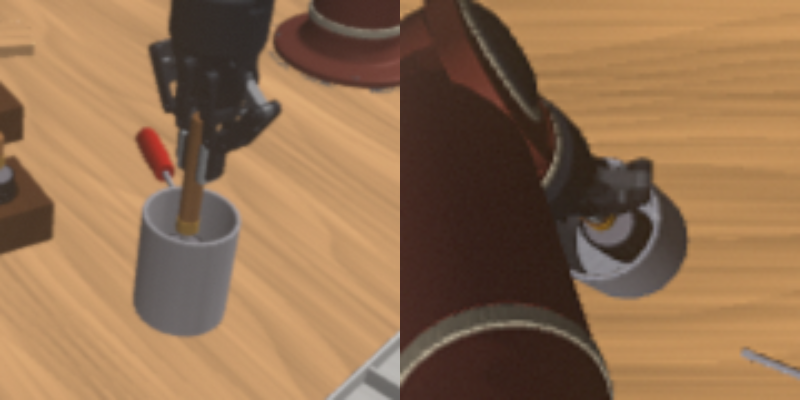

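```bash
python3 -m pendant '[[0,0,1,0],[0,0,1,0],[0,0,0,0],[0,0,0,0],[0,0,0,0],[0,0,0,0],[0,0,0,0],[0,0,0,0],[0,0,0,0],[0,0,0,0]]'
```

```text
time_s: 19.3
ee_pos: [0.5076, 0.2658, 0.22]
tcp_rot: [0.001, -0.002, 1.0, 0.0]
contact_force: [-1.1, 0.4, 4.8]
gripper_width: 0.0165
grip_force: 49.6
```

Contact with the bottom is felt at +6 N. I'll release and go straight up.

```bash
python3 -m pendant '[[0,0,0,0],[0,0,0,0],[0,0,0,0],[0,0,0,0],[0,0,0,0],[0,0,0,0],[0,0,0,0],[0,0,0,0],[0,0,0,0],[0,0,0,0]]' 100
python3 -m pendant '[[0,0,-5,0],[0,0,-10,0],[0,0,-20,0],[0,0,-20,0],[0,0,-20,0],[0,0,-20,0],[0,0,-20,0],[0,0,-10,0],[0,0,-5,0],[0,0,0,0]]'
python3 - <<'E'
from fit import *
ims=[capture(c) for c in("scene","top")]
cv2.imwrite("pics/r.png",np.hstack([cv2.resize(i,(400,400))[:,:,::-1] for i in(ims[0][140:320,280:460],ims[1][160:280,110:230])]))
E
```

```text
time_s: 20.3
ee_pos: [0.5073, 0.2658, 0.2189]
tcp_rot: [-0.0, -0.002, 1.0, -0.0]
contact_force: [0.1, 0.6, -1.0]
gripper_width: 0.0852
grip_force: 0.0
time_s: 21.3
ee_pos: [0.5073, 0.2658, 0.3493]
tcp_rot: [0.0, -0.002, 1.0, 0.0]
contact_force: [-0.2, -0.0, 0.5]
gripper_width: 0.0854
grip_force: 0.0
```

View pics/r.png

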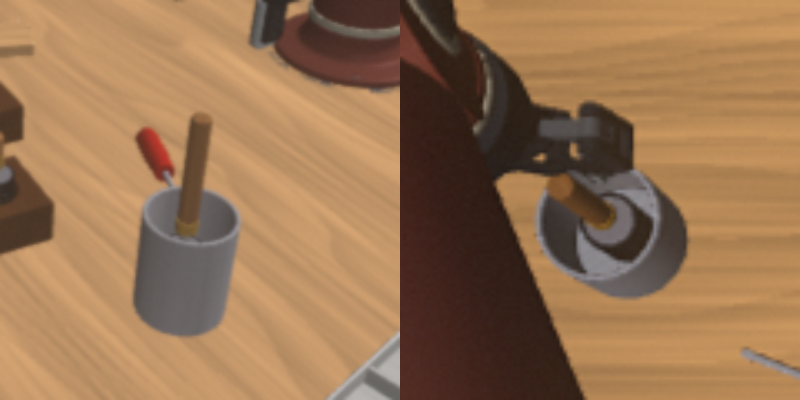

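The brush stands upright in the beaker, the beaker hasn't moved, and the gripper is clear.

```bash
python3 -c "
from rig import *
print(sign_off())"
```

```text
the job is handed in; nothing more can be done
None
```

I scrubbed the beaker with two full strokes and left the long brush standing upright on its bottom; the job was handed in at about 21 s of the 48 s, but sign-off returned no verdict.

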